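# Wind down the mud-ball press

## Task

The wooden press on the table holds a mud ball between two mould halves that still stand apart. Turn its loose wing screw clockwise, seen from above, by pushing the wings round with your fingertips, stroke after stroke, until the screw stops and the mould is fully shut. Only push: never pinch a wing, and leave the tubs, the mud ball and the kettle standing where they are.

Things in the scene. Friction and masses are not known exactly. Their poses are not given: they have to be found in the camera images.
- wing_screw (a joint): the dark wooden wing screw on top of the press, upright axis, two opposite wings. Value in rad, growing as it turns clockwise seen from above; 0 is fully open, 13.82 is the hard stop where the mould is shut. It starts one to two turns short of that. It sinks 10 mm per turn (1.59 mm per rad), turns with light friction (about 0.05 N m, a newton or two at the wings) and stays where it is left.
- wing_top (a point): point on the screw axis level with the wing tops, turning and sinking with the screw: 200 mm above the table at joint value 0, 178 mm when shut. x points along wing 1, -x along wing 2, z up. Each wing reaches 52 mm from the axis, 12 mm thick, rounded on top and at the end; underside 42 mm below this point, clear of the press's beam by 6 mm or more. Hub 30 mm across, 36 mm high.
- upper_mould (a joint): the upper mould half, a 90 x 120 x 30 mm wooden block under the beam, carried by the screw. Value in m it has sunk: 0 open (22 mm gap to the lower half), 0.022 shut with no gap.
- press: the wooden press, fixed to the table: base board 170 (x) x 250 (y) x 20 mm, two posts and a beam 50 (x) x 250 (y) mm whose top is 130 mm above the table. The screw stands at its centre. Origin: centre of the underside of the base.
- wing1_push_face: the side of wing 1 to push on for turning clockwise (it looks to the +y side of point wing_top). Flat upright side 36 mm long (10 to 46 mm from the screw axis) and 36 mm high. Its pose is that of the screw: origin on the screw axis at the underside of the hub, 42 mm below point wing_top, x axis along wing 1, z up.
- wing1_back_face: the opposite side of wing 1 (looks to -y of point wing_top). Flat upright side 36 mm long (10 to 46 mm from the screw axis) and 36 mm high. Its pose is that of the screw: origin on the screw axis at the underside of the hub, 42 mm below point wing_top, x axis along wing 1, z up.
- wing2_push_face: the side of wing 2 to push on for turning clockwise (it looks to the -y side of point wing_top). Flat upright side 36 mm long (10 to 46 mm from the screw axis) and 36 mm high. Its pose is that of the screw: origin on the screw axis at the underside of the hub, 42 mm below point wing_top, x axis along wing 1, z up.
- wing2_back_face: the opposite side of wing 2 (looks to +y of point wing_top). Flat upright side 36 mm long (10 to 46 mm from the screw axis) and 36 mm high. Its pose is that of the screw: origin on the screw axis at the underside of the hub, 42 mm below point wing_top, x axis along wing 1, z up.
- tub: loose clear plastic tub, 120 mm across, 60 mm high, beside the press; origin at the centre of its underside. Not to be disturbed.
- mud_ball: dry mud ball, 50 mm, resting in the tub; origin under it. Stays in the tub.
- spare_tubs: loose stack of clear empty tubs, 126 mm across, 77 mm high, on the other side of the press; origin at the centre of the underside. Not to be disturbed.
- kettle: loose white enamel kettle, body 164 mm across, 174 mm high with its handle, beyond the press to the left; its spout points to its +y. Origin at the centre of the underside. Not to be disturbed.
Not all that is in view belongs to the job. What is shaped like the mud_ball but pink, red or yellow is not meant.

How it is judged:
By the outcome, as a careful person would: the job done as asked, in the order asked, and still so for the second after the job is handed in, with the robot touching nothing.
It also fails if it takes over 64 s, if anything falls off the work surface, if the arm or the gripper's body presses on something with over 40 N, if the wrist force passes 120 N, or if a joint passes its speed limit or range.

## Robot

A 7-joint arm with a two-finger parallel gripper is mounted at the origin on the work surface. World frame = base frame: x ahead of the robot, y to its left, z up, the work surface at z = 0. Lengths are in m, angles in rad, forces in N, time in s.
With the tool pointing down it reaches from about 0.4 to 0.85 m from the base axis. Payload 6.9 kg.
Tool frame: the origin (TCP) lies at the very end of the fingers, on their centre line; the grasp point (between the pads) lies 19 mm behind it; x points along the fingers, z is the direction in which the jaws open and shut, and the axes are right-handed (so a half turn about x gives the same grasp; the last joint's range is limited). The gripper opens to 85 mm and grips with 20 to 120 N. Pads are 22 mm wide; open, the fingers measure 114 mm over their backs; the gripper's body (76 mm by 85 mm) begins 54 mm behind the grasp point. The pads swing forward as they close: fully open they stand 13 mm farther back than shut.
Start: joints at [1.232, 0.507, -0.238, 1.5, 0.126, 1.149, -0.155], TCP at [0.269, -0.564, 0.231] pointing down, gripper open.
Joint ranges: [-3.08, 3.08], [-0.24, 2.05], [-1.43, 1.35], [0, 2.5], [-1.52, 4.66], [0.17, 1.96], [-2.89, 2.89]. Speed limits (rad/s): [2.39, 2.39, 3.14, 3.14, 3.14, 3.14, 3.14].

## Interface

Orientations are given as a 3x3 rotation matrix whose columns are the frame's x, y, z axes.
In Python, from station import bot gives the robot as it stands.
- The arm moves only by the tool drive_tool, never from a script. Its argument "commands" is a list of rows, each a list of 4 numbers: the shift along the tool's x, y, z in cm, then the turn about the tool's x in degrees. A call has 1 to 10 rows; each row shifts and turns the commanded pose from where the row before left it, along the tool's axes as they then stand; what a row does not reach is not made up. A row lasts 1/8 s, in which the tool goes at most 62.5 mm and 10.7 degrees, less where a joint would pass 70% of its speed; a pose out of reach is approached as far as the arm can. A call with a gripper value outside its range is refused whole. "gripper" is the finger opening in cm, from 0 to 8.54, set as the call begins (left out, the last holds). The fingers move at their own pace and stop on an object; "grip_force" is the grip in N (left out, the last holds). Time passes only in rows, so rows that do not move let the fingers close. It gives the time, the measured TCP pose, the force and the opening at its end, in the units of the state.
- bot.get_state(): the state, without advancing time (a new reading comes with each control period).
- bot.read_camera(name): name is "side" or "top" or "wrist"; returns a dict with "color" (420x560x3 uint8, blue, green, red), "vfov" (degrees; the focal length in pixels is half the picture's height over the tangent of half this angle, whatever the lens; pixels are square), "cx", "cy" (the principal point, pixels), "k1" (the pictures are not rectified: a ray, as slopes to the right and down, at radius r is drawn at 1 + k1 r^2 times it, then the intrinsics apply), "extrinsics" (4x4, takes a point from camera to world coordinates). Camera axes: x right, y up, looking along -z (the intrinsics and any distortion apply to the point x, -y, -z); pixel columns grow to the right and rows downward; lengths in m; the calibration is good to about 2 mm. A picture is of the moment at which its call begins. There is no depth.
- bot.close_job(): hands the job in, once; it reports no verdict.
The state is a dict: "time_s": time; "joint_positions": joint angles; "qd": joint speeds; "joint_efforts": joint torques, N m; "eef_pos": TCP position; "orientation": TCP orientation; "force": force on the tool from outside, world axes, zero at the start; "ft_torque": the same for the moment, N m; "gripper_width": finger opening in m.
Only numpy, scipy, OpenCV 4.12 (cv2) and the standard library are available. Lean on these libraries where they do the work, as an engineer would, in place of code of your own. Each camera call takes 0.05 s, during which the arm holds its last target.

## Working session

There is one attempt and no reset: what is moved stays moved. The work goes in short steps, Python scripts to look and compute and a tool call to move; the robot and the scene stay as the last step left them, time stands still between calls to the robot, and variables do not carry over. Pictures are saved under pics/ and viewed, and the job is handed in when it is done.

Besides the shell and the picture viewer there is one more tool, called after "Emit:" as name([rows], argument=value, ...), one row to a line, values as JSON. drive_tool: Moves the arm, as the interface text tells. Its arguments: {"type":"object","properties":{"commands":{"type":"array","items":{"type":"array","items":{"type":"number"}}},"gripper":{"type":"number"},"grip_force":{"type":"number"}},"required":["commands"]}

```bash
mkdir -p pics; ls
python3 - <<'E'
from station import bot
import cv2,numpy as np
s=bot.get_state()
print(s['time_s'],s['eef_pos'],np.round(s['orientation'],3).tolist(),s['gripper_width'])
for n in('side','top','wrist'):
    c=bot.read_camera(n);cv2.imwrite(f'pics/{n}0.png',c['color'])
    print(n,c['vfov'],c['cx'],c['cy'],c['k1'],np.round(c['extrinsics'],3).tolist())
E
```

```text
pics
0.0 [ 0.26862622 -0.56374159  0.23041378] [[-0.001, 0.903, 0.43], [0.002, 0.43, -0.903], [-1.0, -0.0, -0.002]] 0.08498175168555185
side 50.50823262197038 281.02632145374054 216.22486659533158 -0.1486955987293938 [[-0.983, 0.102, -0.154, 0.332], [-0.185, -0.549, 0.815, 1.068], [-0.002, 0.829, 0.559, 0.844], [0.0, 0.0, 0.0, 1.0]]
top 50.9139818174735 275.8288293015496 206.0089714897653 -0.06294555116196796 [[0.013, 0.99, -0.14, 0.372], [-1.0, 0.013, 0.001, 0.029], [0.003, 0.14, 0.99, 1.136], [0.0, 0.0, 0.0, 1.0]]
wrist 61.41831352812235 278.7927495010104 203.36572115077672 -0.0637352296418587 [[0.43, 0.855, 0.289, 0.341], [-0.903, 0.409, 0.135, -0.528], [-0.002, -0.32, 0.948, 0.373], [0.0, 0.0, 0.0, 1.0]]
```

View pics/top0.png

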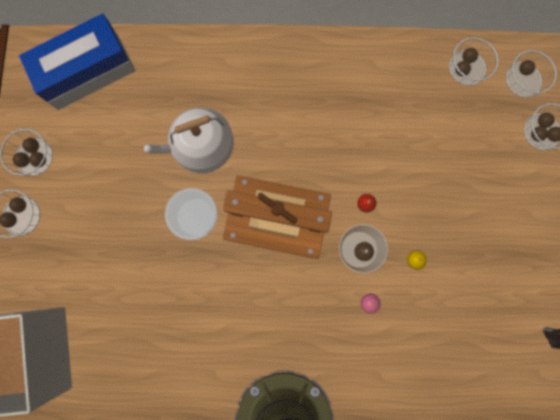

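View pics/side0.png

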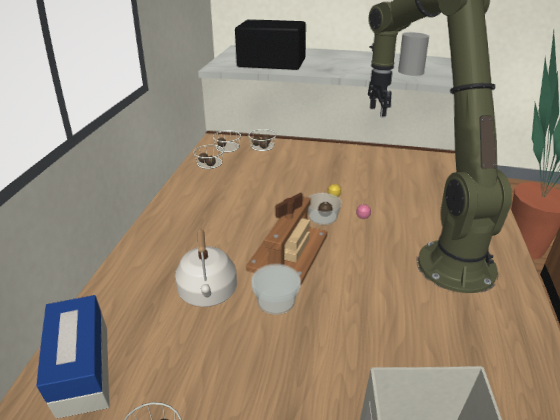

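The top view shows the press around (278,216), the screw at about (277,208), the tub with the mud ball at (363,249), the spare tubs at (191,213) and the kettle at (200,140). The red, yellow and pink balls are decoys. Next I'll enlarge the screw.

```bash
cat > h.py <<'E'
from station import bot
import cv2,numpy as np
def cam(n): return bot.read_camera(n)
def K(c):
    f=210/np.tan(np.radians(c['vfov'])/2)
    return np.array([[f,0,c['cx']],[0,f,c['cy']],[0,0,1.]]),np.array([c['k1'],0,0,0.])
def ray(c,u,v):
    k,d=K(c); p=cv2.undistortPoints(np.array([[[u,v]]],float),k,d,criteria=(3,50,1e-10)) if False else cv2.undistortPoints(np.array([[[u,v]]],float),k,d)
    x,y=p[0,0]; E=np.array(c['extrinsics']); return E[:3,3],E[:3,:3]@np.array([x,-y,-1])
def onz(c,u,v,z):
    o,d=ray(c,u,v); return o+d*(z-o[2])/d[2]
def proj(c,P):
    k,d=K(c);E=np.array(c['extrinsics']); q=E[:3,:3].T@(np.array(P)-E[:3,3]); q=q*[1,-1,-1]
    return cv2.projectPoints(q.reshape(1,1,3),np.zeros(3),np.zeros(3),k,d)[0].ravel()
def crop(c,n,x0,y0,x1,y1,s):
    cv2.imwrite('pics/'+n,cv2.resize(c['color'][y0:y1,x0:x1],None,fx=s,fy=s,interpolation=cv2.INTER_CUBIC))
E
python3 - <<'E'
from h import *
c=cam('top');crop(c,'t1.png',215,170,345,265,6)
c=cam('side');crop(c,'s1.png',230,180,350,270,6)
E
```

```text
(no output)
```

View pics/t1.png

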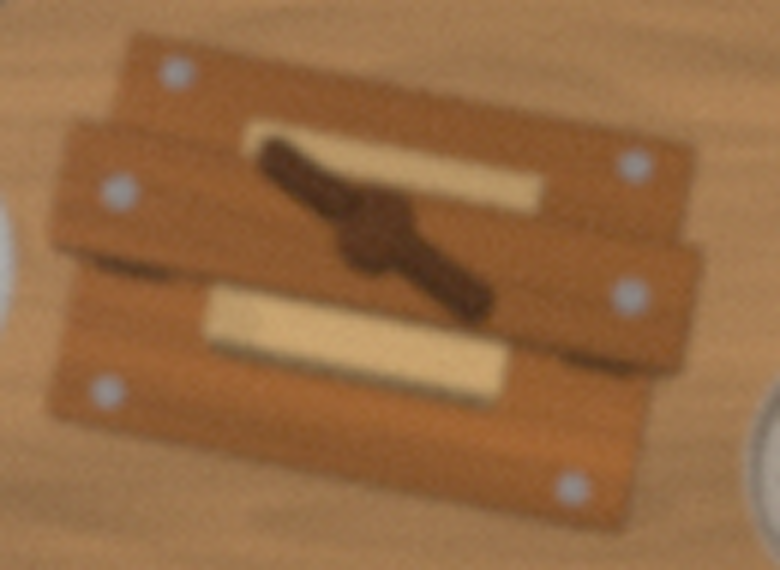

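View pics/s1.png

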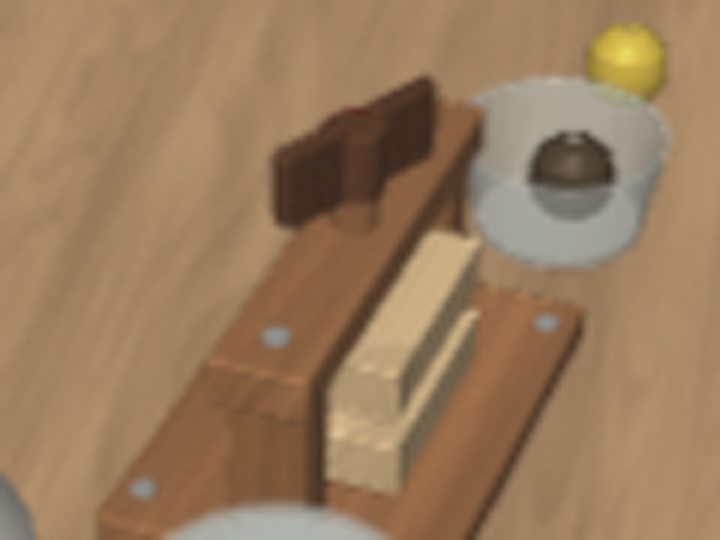

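In the crop the hub is at about (377,230), i.e. full pixel (277.8,208.3). The wing ends are at about (270,155) and (482,305), and the beam bolts at (120,191) and (630,297).

Run:
```python
from h import *
c=cam('top')
f=lambda u,v:(215+u/6,170+v/6)
b1=onz(c,*f(120,191),.13);b2=onz(c,*f(630,297),.13)
print('bolts',b1,b2,(b1+b2)/2,np.linalg.norm(b1-b2), 'yaw of press y', np.degrees(np.arctan2(*(b1-b2)[1::-1])))
for q in [(177,72),(635,165),(107,392),(572,489)]: print('base',onz(c,*f(*q),.02))
print('basec',np.mean([onz(c,*f(*q),.02) for q in [(177,72),(635,165),(107,392),(572,489)]],0))
# tips mask
im=c['color'];g=im[180:235,240:315].astype(int)
m=((g.sum(2)<175)).astype(np.uint8)
n,l,s,ce=cv2.connectedComponentsWithStats(m);i=1+np.argmax(s[1:,4]);ys,xs=np.where(l==i)
print(s[i],ce[i]+[240,180]);r=cv2.minAreaRect(np.c_[xs,ys].astype(np.float32));print(r)
for z in (.185,.19):
  a=onz(c,*f(270,155),z);b=onz(c,*f(482,305),z);print(z,a,b,(a+b)/2,np.linalg.norm(a-b),np.degrees(np.arctan2(*(a-b)[1::-1])))
# tub, spare, kettle
print('tub rim',onz(c,363,248,.06),'spare',onz(c,191,213,.077),'kettle',onz(c,200,140,.1), 'spout',onz(c,150,149,.12))
s=cam('side')
fs=lambda u,v:(230+u/6,180+v/6)
o1,d1=ray(c,*f(377,225));o2,d2=ray(s,*fs(362,112))
A=np.c_[d1,-d2];t=np.linalg.lstsq(A,o2-o1,rcond=None)[0];print('hub top',o1+d1*t[0],o2+d2*t[1])
for (p,q) in [((270,150),(428,82)),((482,305),(282,150))]:
  for P in (p,):
    o1,d1=ray(c,*f(*P));o2,d2=ray(s,*fs(*q));t=np.linalg.lstsq(np.c_[d1,-d2],o2-o1,rcond=None)[0];print(o1+d1*t[0],o2+d2*t[1])
```

```text
bolts [0.52303479 0.12213392 0.13      ] [ 0.48462785 -0.07392195  0.13      ] [0.50383132 0.02410598 0.13      ] 0.19978237846325705 yaw of press y 78.91623567087456
base [0.59152688 0.10915828 0.02      ]
base [ 0.553719   -0.08742203  0.02      ]
base [0.45372212 0.13559297 0.02      ]
base [ 0.41548342 -0.06077301  0.02      ]
basec [0.50361285 0.02413905 0.02      ]
[ 34  28  23  15 115] [285.83478261 215.24347826]
((45.600006103515625, 34.30000305175781), (23.702320098876953, 8.944271087646484), 26.56505012512207)
0.185 [0.52874229 0.06278307 0.185     ] [ 0.47486983 -0.01475309  0.185     ] [0.50180606 0.02401499 0.185     ] 0.09441449922297043 55.208263035541584
0.19 [0.52791762 0.06260705 0.19      ] [ 0.47432849 -0.01452135  0.19      ] [0.50112305 0.02404285 0.19      ] 0.0939179705030454 55.20826303554155
tub rim [ 0.42386131 -0.18618038  0.06      ] spare [0.50224308 0.23306272 0.077     ] kettle [0.6783365  0.21409579 0.1       ] spout [0.64914288 0.32928106 0.12      ]
hub top [0.50281977 0.0235579  0.19018816] [0.50315213 0.02358375 0.19023401]
[0.52133112 0.06086163 0.24046582] [0.46777903 0.05910474 0.23146753]
[ 0.48001621 -0.01695624  0.13746682] [ 0.54757893 -0.00788531  0.14436134]
```

The screw axis is at about (0.504, 0.024). The bolts and base centre agree on this to 0.5 mm, and the bolt span of 200 mm is plausible. The wings lie along about 55° (mod 180), with the hub top at z ≈ 0.19.

Plan:
- Straddle the hub with the open jaws, pointing down on the axis, so one finger stands behind each wing.
- Turn the tool about its own x axis to push both wings round. The fingers never close on a wing.
- Lift and wind back between strokes.

Emit:
drive_tool([
  [-2,3,-2.8,0],
  [0,4.3,-4,0],
  [0,4.3,-4,0],
  [0,4.3,-4,0],
  [0,4.3,-4,0],
  [0,4.3,-4,0],
  [0,4.3,-4,0],
  [0,4.3,-4,0],
  [0,4.3,-4,0],
  [0,4.3,-4,0],
], gripper=6.8)

```text
time_s: 1.6
eef_pos: [0.4789, -0.0328, 0.2516]
orientation: [[0.001, 0.903, 0.43], [-0.0, 0.43, -0.903], [-1.0, 0.001, 0.001]]
force: [0.7, -0.3, -0.8]
gripper_width: 0.068
```

```bash
cat >> h.py <<'E'
def rel(target):
    s=bot.get_state();R=np.array(s['orientation']);p=np.array(s['eef_pos'])
    print('t',s['time_s'],'p',np.round(p,4),'jaw',round(np.degrees(np.arctan2(R[1,2],R[0,2])),1),'tilt',np.round(R[:,0],3),'q',np.round(s['joint_positions'],2))
    print('F',np.round(s['force'],1),'T',np.round(s['ft_torque'],2),'w',round(s['gripper_width'],4),'delta_tool_cm',np.round(100*R.T@(np.array(target)-p),2))
E
python3 -c "
from h import *
rel([.5037,.0241,.25])"
```

```text
t 1.6 p [ 0.4789 -0.0328  0.2516] jaw -64.5 tilt [ 0.001 -0.    -1.   ] q [ 0.37  0.28 -0.46  1.83  0.14  1.06 -1.27]
F [ 0.7 -0.3 -0.8] T [-0.03  0.    0.03] w 0.068 delta_tool_cm [ 0.16  4.68 -4.08]
```

Emit:
drive_tool([
  [0,2.7,-2.4,0],
  [0,1.7,-1.5,0],
  [0,0.3,-0.2,5],
  [0,0,0,0],
])

```text
time_s: 2.1
eef_pos: [0.5032, 0.0232, 0.2513]
orientation: [[0.0, 0.936, 0.351], [0.0, 0.351, -0.936], [-1.0, 0.0, 0.0]]
force: [0.2, -0.6, 1.0]
gripper_width: 0.0682
```

```bash
python3 -c "
from h import *
rel([.5037,.0241,.25])
c=cam('wrist');cv2.imwrite('pics/w1.png',c['color'])
c=cam('top');crop(c,'t2.png',215,170,345,265,6)"
```

```text
t 2.1 p [0.5032 0.0232 0.2513] jaw -69.4 tilt [ 0.  0. -1.] q [ 0.24  0.32 -0.46  1.78  0.16  1.08 -1.48]
F [ 0.2 -0.6  1. ] T [0.01 0.01 0.01] w 0.0682 delta_tool_cm [ 0.13  0.08 -0.07]
```

View pics/w1.png

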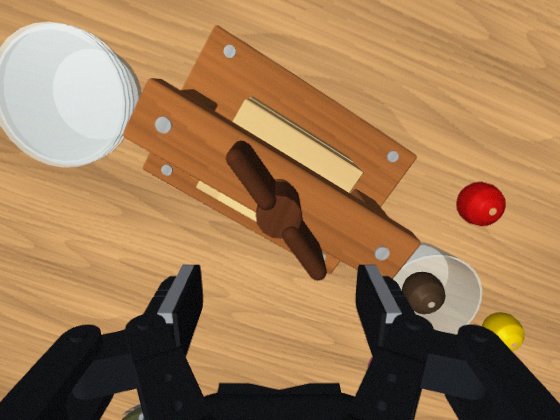

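The wrist view shows the screw from above, with one wing towards (245,155), the other towards (315,270) and the hub at (278,210). The tool hangs centred on the axis. A + turn lowers joint 7, so I wind back half a turn first.

Emit:
drive_tool([
  [0,0.1,-0.1,-10],
  [0,0,0,-10],
  [0,0,0,-10],
  [0,0,0,-10],
  [0,0,0,-10],
  [0,0,0,-10],
  [0,0,0,-10],
  [0,0,0,-10],
  [0,0,0,-10],
  [0,0,0,-10],
])

```text
time_s: 3.45
eef_pos: [0.5036, 0.0232, 0.2514]
orientation: [[0.0, -0.512, 0.859], [-0.0, 0.859, 0.512], [-1.0, -0.0, -0.0]]
force: [0.4, -0.3, -1.0]
gripper_width: 0.068
```

Emit:
drive_tool([
  [0,0,0,-10],
  [0,0,0,-10],
  [0,0,0,-10],
  [0,0,0,-10],
  [0,0,0,-10],
  [0,0,0,-10],
  [0,0,0,-10],
  [0,0,0,-10],
  [0,0,0,0],
])

```text
time_s: 4.58
eef_pos: [0.5037, 0.0232, 0.2511]
orientation: [[-0.0, -0.937, -0.349], [0.0, -0.349, 0.937], [-1.0, 0.0, 0.0]]
force: [-0.1, 0.3, -0.2]
gripper_width: 0.0675
```

```bash
python3 -c "
from h import *
rel([.5037,.0241,.154])
c=cam('wrist');cv2.imwrite('pics/w2.png',c['color'])
k=c
for z in(.19,.196):
  print(proj(c,[.5037,.0241,z]))"
```

```text
t 4.575 p [0.5037 0.0232 0.2511] jaw 110.4 tilt [-0.  0. -1.] q [ 0.72  0.54 -1.28  1.77  0.54  1.25  1.22]
F [-0.1  0.3 -0.2] T [0.01 0.04 0.04] w 0.0675 delta_tool_cm [ 9.71 -0.04  0.08]
[277.4032906  226.48233719]
[277.37962056 230.26879587]
```

View pics/w2.png

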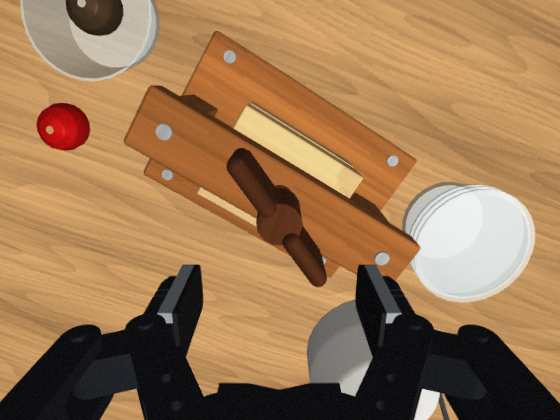

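The hub appears at (278,213), but the calibration predicts (277,226). In the opposite wrist view it was at (278,209). I'll check with the flat beam bolts in this view, which lie at (164,132) and (382,259).

```bash
python3 -c "
from h import *
c=cam('wrist')
a=onz(c,164,132,.13);b=onz(c,382,259,.13);print(a,b,(a+b)/2,np.linalg.norm(a-b))
print(proj(c,[.5037,.0241,.13]), np.round(c['extrinsics'],3))
print('hub',onz(c,278,213,.19))
crop(c,'w3.png',210,140,340,290,4)
"
```

```text
[ 0.48525901 -0.07241055  0.13      ] [0.52442107 0.12500555 0.13      ] [0.50484004 0.0262975  0.13      ] 0.20126296295413237
[277.40597841 197.04341104] [[-0.347 -0.889 -0.3    0.425]
 [ 0.938 -0.328 -0.112 -0.004]
 [ 0.001 -0.32   0.947  0.393]
 [ 0.     0.     0.     1.   ]]
hub [0.49524505 0.02153759 0.19      ]
```

View pics/w3.png

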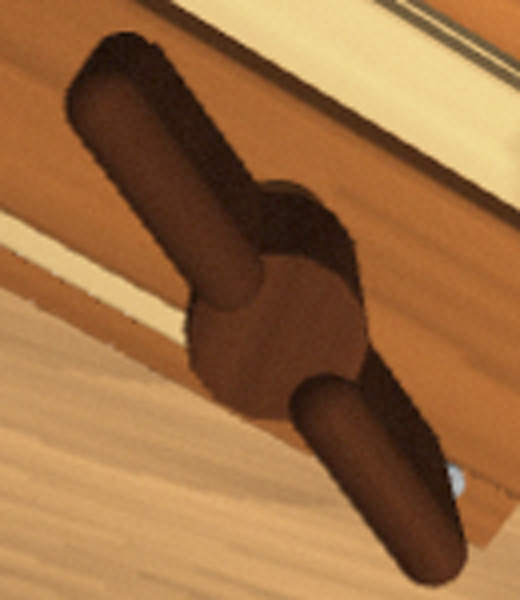

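In the enlarged crop the hub's top disc is centred at full pixel (279.5,224). That is within about 2 px of the prediction, so the axis is confirmed at about (0.504, 0.025). I descend between the wings.

Emit:
drive_tool([
  [3,-0.1,0.1,0],
  [3,0,0,0],
  [2,0,0,0],
  [1.7,0,0,0],
  [0,0,0,0],
])

```text
time_s: 5.3
eef_pos: [0.5039, 0.025, 0.1536]
orientation: [[-0.002, -0.937, -0.349], [-0.0, -0.349, 0.937], [-1.0, 0.002, 0.0]]
force: [0.3, 0.0, 0.9]
gripper_width: 0.0677
```

```bash
python3 -c "
from h import *
rel([.504,.025,.154])
c=cam('side');crop(c,'s2.png',220,150,360,270,5)"
```

```text
t 5.3 p [0.5039 0.025  0.1536] jaw 110.4 tilt [-0.002 -0.    -1.   ] q [ 0.63  0.64 -1.18  1.92  0.68  1.06  1.09]
F [0.3 0.  0.9] T [-0.   -0.03  0.06] w 0.0677 delta_tool_cm [-0.04 -0.01 -0.01]
```

View pics/s2.png

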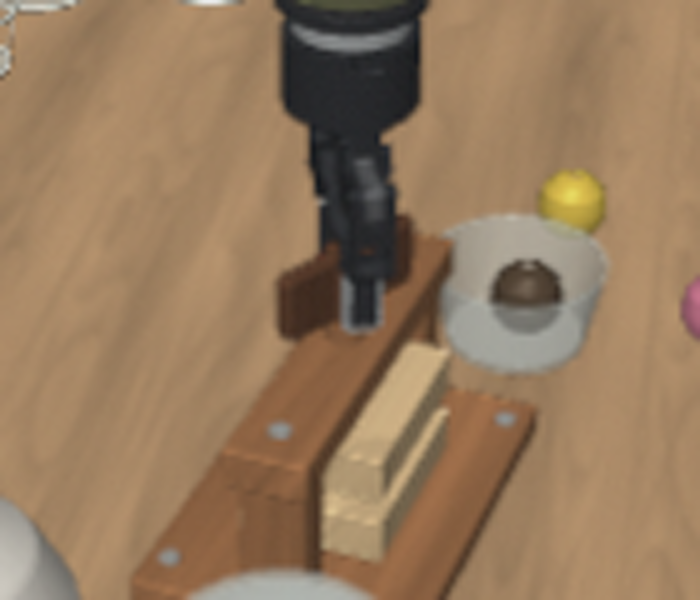

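The side view shows the near finger at crop (360,310), standing beside the hub between the wings and well above the beam. Starting the first stroke.

Emit:
drive_tool([
  [0,0,0,8],
  [0,0,0,8],
  [0,0,0,8],
  [0,0,0,8],
  [0,0,0,8],
  [0,0,0,8],
  [0,0,0,8],
  [0,0,0,0],
])

```text
time_s: 6.35
eef_pos: [0.5049, 0.0256, 0.1554]
orientation: [[0.002, -0.814, 0.581], [-0.0, 0.581, 0.814], [-1.0, -0.002, 0.001]]
force: [-0.3, 0.6, -0.1]
gripper_width: 0.0677
```

```bash
python3 -c "
from h import *
rel([.504,.025,.154])
c=cam('wrist');cv2.imwrite('pics/w4.png',c['color'])"
```

```text
t 6.35 p [0.5049 0.0256 0.1554] jaw 54.5 tilt [ 0.002 -0.    -1.   ] q [ 0.5   0.52 -0.9   1.92  0.51  0.95  0.31]
F [-0.3  0.6 -0.1] T [-0.01  0.01  0.  ] w 0.0677 delta_tool_cm [ 0.14  0.04 -0.1 ]
```

View pics/w4.png

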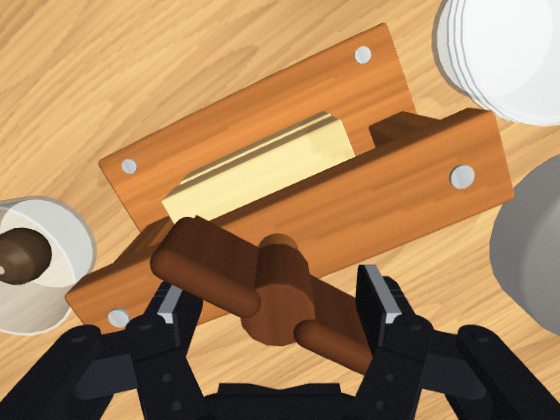

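The wings now run from (180,250) to (365,360), about 28° ahead of the jaw line. The screw turns, each finger pushes its own wing, and the force is near zero. I'll continue.

Emit:
drive_tool([
  [0.1,0,-0.1,10],
  [0.1,0,0,10],
  [0,0,0,10],
  [0,0,0,10],
  [0,0,0,10],
  [0,0,0,10],
  [0,0,0,10],
  [0,0,0,10],
  [0,0,0,10],
  [0,0,0,0],
])

```text
time_s: 7.65
eef_pos: [0.5039, 0.025, 0.1526]
orientation: [[0.0, 0.578, 0.816], [0.0, 0.816, -0.578], [-1.0, 0.0, 0.0]]
force: [0.2, 0.8, 0.1]
gripper_width: 0.0679
```

```bash
python3 -c "
from h import *
rel([.504,.025,.152])"
```

```text
t 7.65 p [0.5039 0.025  0.1526] jaw -35.3 tilt [ 0.  0. -1.] q [ 0.22  0.43 -0.46  1.92  0.25  0.84 -0.98]
F [0.2 0.8 0.1] T [ 0.01 -0.03  0.08] w 0.0679 delta_tool_cm [0.06 0.   0.01]
```

Emit:
drive_tool([
  [0,0,0,10],
  [0,0,0,10],
  [0,0,0,10],
  [0,0,0,10],
  [0,0,0,10],
  [0,0,0,10],
  [0,0,0,10],
  [0,0,0,10],
  [0,0,0,10],
  [0,0,0,0],
])

```text
time_s: 8.9
eef_pos: [0.5036, 0.0247, 0.1522]
orientation: [[-0.001, 0.817, -0.576], [-0.0, -0.576, -0.817], [-1.0, -0.0, 0.0]]
force: [-1.0, 0.0, -0.2]
gripper_width: 0.068
```

```bash
python3 -c "
from h import *
rel([.504,.025,.152])
c=cam('wrist');cv2.imwrite('pics/w5.png',c['color'])"
```

```text
t 8.9 p [0.5036 0.0247 0.1522] jaw -125.2 tilt [-0.001 -0.    -1.   ] q [-0.08  0.4  -0.03  1.93  0.02  0.81 -2.3 ]
F [-1.   0.  -0.2] T [-0.03  0.06  0.01] w 0.068 delta_tool_cm [ 0.02  0.01 -0.05]
```

View pics/w5.png

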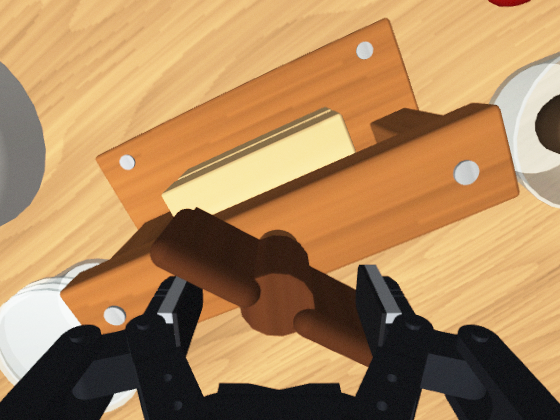

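Both wings followed. I'll push 20° more, back off slightly, lift clear and wind back 180°.

Emit:
drive_tool([
  [0,0,0,10],
  [0,0,0,10],
  [0,0,0,0],
  [0,0,0,-4],
  [-3,0,0,0],
  [-3,0,0,0],
  [-0.5,0,0,-9],
  [0,0,0,-10],
  [0,0,0,-10],
  [0,0,0,-10],
])

```text
time_s: 10.2
eef_pos: [0.5035, 0.0246, 0.2173]
orientation: [[-0.0, 0.979, -0.203], [-0.0, -0.203, -0.979], [-1.0, -0.0, 0.0]]
force: [0.2, 0.1, -0.8]
gripper_width: 0.0678
```

Emit:
drive_tool([
  [0,0,0,-10],
  [0,0,0,-10],
  [0,0,0,-10],
  [0,0,0,-10],
  [0,0,0,-10],
  [0,0,0,-10],
  [0,0,0,-10],
  [0,0,0,-10],
  [0,0,0,-10],
  [0,0,0,-10],
])

```text
time_s: 11.45
eef_pos: [0.5035, 0.0245, 0.2174]
orientation: [[-0.0, 0.03, 1.0], [-0.0, 1.0, -0.03], [-1.0, -0.0, -0.0]]
force: [-0.1, -0.5, -0.2]
gripper_width: 0.0682
```

Emit:
drive_tool([
  [0,0,0,-10],
  [0,0,0,-10],
  [0,0,0,-10],
  [0,0,0,-10],
  [0,0,0,0],
])

```text
time_s: 12.08
eef_pos: [0.5036, 0.0243, 0.2173]
orientation: [[-0.0, -0.612, 0.791], [0.0, 0.791, 0.612], [-1.0, 0.0, 0.0]]
force: [0.2, -0.0, -0.4]
gripper_width: 0.0679
```

```bash
python3 -c "
from h import *
rel([.504,.025,.15])
c=cam('wrist');cv2.imwrite('pics/w6.png',c['color'])"
```

```text
t 12.075 p [0.5036 0.0243 0.2173] jaw 37.7 tilt [-0.  0. -1.] q [ 0.39  0.39 -0.69  1.83  0.29  1.03  0.25]
F [ 0.2 -0.  -0.4] T [ 0.04 -0.05 -0.02] w 0.0679 delta_tool_cm [6.73 0.03 0.07]
```

View pics/w6.png

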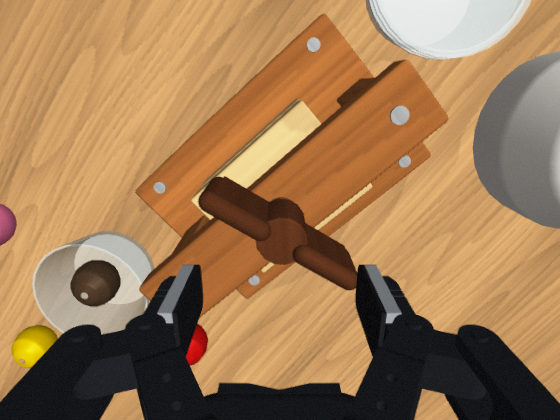

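The wings are about 30° off the jaw line. I'll wind back 15° more for clearance, then descend for stroke 2.

Emit:
drive_tool([
  [0,0,0,-8],
  [0,0,0,-7],
  [3,0,0.1,0],
  [3,0,0,0],
  [0.7,0,0,0],
  [0,0,0,8],
  [0,0,0,8],
  [0,0,0,10],
  [0,0,0,10],
  [0,0,0,10],
])

```text
time_s: 13.38
eef_pos: [0.5048, 0.0249, 0.1512]
orientation: [[0.001, -0.107, 0.994], [-0.001, 0.994, 0.107], [-1.0, -0.001, 0.001]]
force: [0.1, -1.4, -2.1]
gripper_width: 0.0676
```

```bash
python3 -c "
from h import *
rel([.504,.025,.15])
c=cam('wrist');cv2.imwrite('pics/w7.png',c['color'])"
```

```text
t 13.375 p [0.5048 0.0249 0.1512] jaw 6.1 tilt [ 0.001 -0.001 -1.   ] q [ 0.24  0.44 -0.49  1.92  0.27  0.84 -0.28]
F [ 0.1 -1.4 -2.1] T [-0.39 -0.06  0.06] w 0.0676 delta_tool_cm [ 0.12  0.02 -0.08]
```

View pics/w7.png

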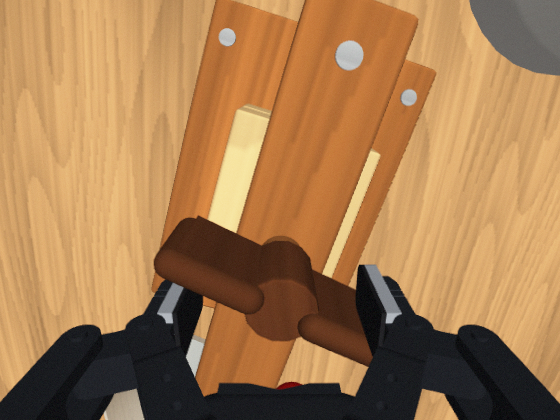

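Pushing correctly. I'll continue the stroke.

Emit:
drive_tool([
  [0,0,0,10],
  [0,0,0,10],
  [0,0,0,10],
  [0,0,0,10],
  [0,0,0,10],
  [0,0,0,10],
  [0,0,0,10],
  [0,0,0,10],
  [0,0,0,10],
  [0,0,0,10],
])

```text
time_s: 14.68
eef_pos: [0.5055, 0.0258, 0.1512]
orientation: [[0.002, 0.998, -0.064], [0.001, -0.064, -0.998], [-1.0, 0.002, -0.001]]
force: [2.0, -0.6, -1.9]
gripper_width: 0.0679
```

```bash
python3 -c "
from h import *
rel([.504,.025,.15])"
```

```text
t 14.675 p [0.5055 0.0258 0.1512] jaw -93.6 tilt [ 0.002  0.001 -1.   ] q [-0.09  0.41 -0.01  1.93  0.    0.8  -1.74]
F [ 2.  -0.6 -1.9] T [-0.04 -0.42  0.09] w 0.0679 delta_tool_cm [ 0.12 -0.15  0.09]
```

The total pushed so far is about 355°. The stop may come any time after 360°, so I'll go in shorter batches and watch the moment.

Emit:
drive_tool([
  [0,-0.1,0.1,7],
  [0,0,0,7],
  [0,0,0,7],
])

```text
time_s: 15.05
eef_pos: [0.5044, 0.0248, 0.1512]
orientation: [[0.002, 0.91, -0.415], [0.001, -0.415, -0.91], [-1.0, 0.002, -0.002]]
force: [1.5, -0.5, -1.2]
gripper_width: 0.068
```

```bash
python3 -c "
from h import *
rel([.504,.025,.15])"
```

```text
t 15.05 p [0.5044 0.0248 0.1512] jaw -114.5 tilt [ 0.002  0.001 -1.   ] q [-0.16  0.41  0.09  1.93 -0.05  0.8  -2.04]
F [ 1.5 -0.5 -1.2] T [-0.11 -0.38  0.07] w 0.068 delta_tool_cm [ 0.12 -0.05  0.  ]
```

Emit:
drive_tool([
  [0,0,0,7],
  [0,0,0,7],
  [0,0,0,7],
])

```text
time_s: 15.42
eef_pos: [0.5043, 0.0247, 0.1512]
orientation: [[0.002, 0.7, -0.714], [0.001, -0.714, -0.7], [-1.0, 0.001, -0.002]]
force: [1.9, -1.6, -0.5]
gripper_width: 0.0676
```

```bash
python3 -c "
from h import *
rel([.504,.025,.15])
c=cam('side');crop(c,'s3.png',220,150,360,270,5)
c=cam('wrist');cv2.imwrite('pics/w8.png',c['color'])"
```

```text
t 15.425 p [0.5043 0.0247 0.1512] jaw -135.5 tilt [ 0.002  0.001 -1.   ] q [-0.23  0.41  0.19  1.93 -0.11  0.8  -2.35]
F [ 1.9 -1.6 -0.5] T [-0.22 -0.29  0.05] w 0.0676 delta_tool_cm [ 0.12 -0.04 -0.  ]
```

View pics/s3.png

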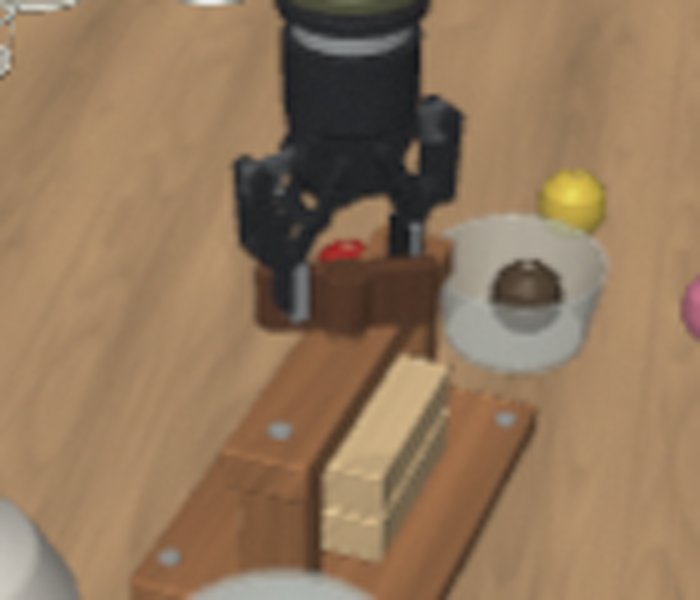

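View pics/w8.png

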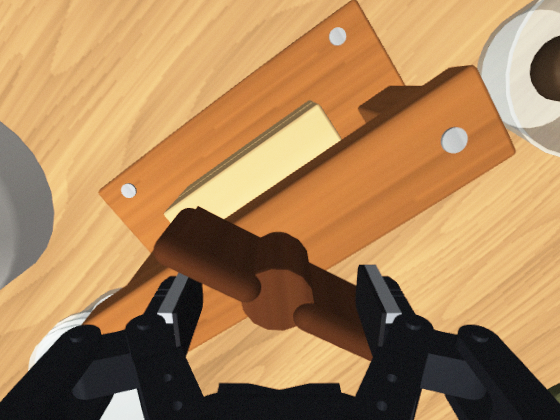

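In the side view the gap between the mould halves has shrunk to a thin line at crop (355,515), and the wrist view shows the fingers still on the wings. I'll push 20° more and check.

Emit:
drive_tool([
  [0,0,0,7],
  [0,0,0,7],
  [0,0,0,6],
  [0,0,0,0],
])

```text
time_s: 16.02
eef_pos: [0.5035, 0.0247, 0.1506]
orientation: [[0.0, 0.419, -0.908], [0.0, -0.908, -0.419], [-1.0, -0.0, -0.0]]
force: [0.0, 0.3, -0.1]
gripper_width: 0.068
```

```bash
python3 -c "
from h import *
rel([.504,.025,.15])
c=cam('wrist');crop(c,'w9.png',140,60,540,360,2)"
```

```text
t 16.025 p [0.5035 0.0247 0.1506] jaw -155.2 tilt [ 0.  0. -1.] q [-0.3   0.42  0.29  1.93 -0.16  0.81 -2.63]
F [ 0.   0.3 -0.1] T [-0.01  0.01  0.05] w 0.068 delta_tool_cm [ 0.06 -0.   -0.06]
```

View pics/w9.png

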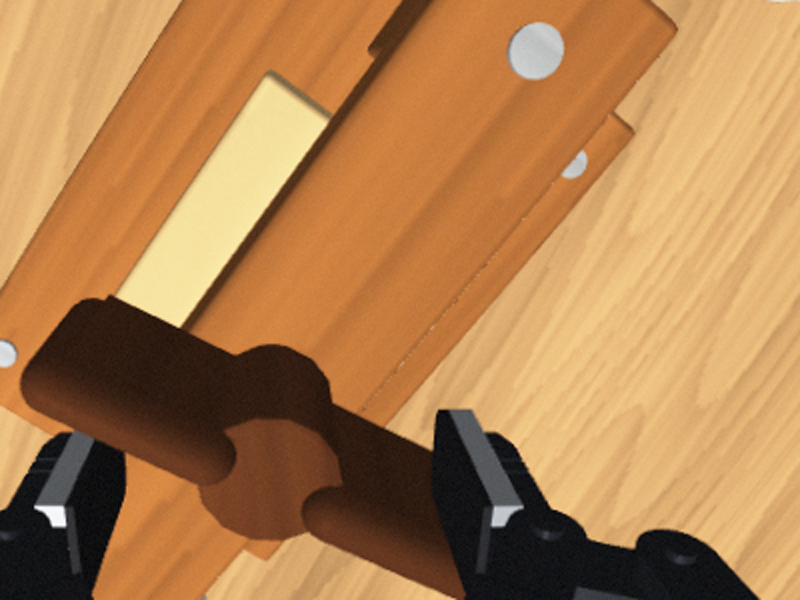

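Good. Now I lift and wind back about 195° for stroke 3.

Emit:
drive_tool([
  [0,0,0,-4],
  [-3,0,0,0],
  [-3,0,0,0],
  [-0.5,0,0,-10],
  [0,0,0,-10],
  [0,0,0,-10],
  [0,0,0,-10],
  [0,0,0,-10],
  [0,0,0,-10],
  [0,0,0,-10],
])

```text
time_s: 17.32
eef_pos: [0.5032, 0.0245, 0.2155]
orientation: [[-0.0, 0.987, 0.158], [0.0, 0.158, -0.987], [-1.0, 0.0, -0.0]]
force: [0.4, 0.5, -0.3]
gripper_width: 0.0681
```

Emit:
drive_tool([
  [0,0,0,-10],
  [0,0,0,-10],
  [0,0,0,-10],
  [0,0,0,-10],
  [0,0,0,-10],
  [0,0,0,-10],
  [0,0,0,-10],
  [0,0,0,-10],
  [0,0,0,-10],
  [0,0,0,-10],
])

```text
time_s: 18.58
eef_pos: [0.5032, 0.0244, 0.2156]
orientation: [[0.0, -0.327, 0.945], [0.0, 0.945, 0.327], [-1.0, -0.0, 0.0]]
force: [-0.0, -0.1, -0.7]
gripper_width: 0.0678
```

Emit:
drive_tool([
  [0,0,0,-10],
  [0,0,0,-10],
  [0,0,0,0],
])

```text
time_s: 18.95
eef_pos: [0.5032, 0.0243, 0.2155]
orientation: [[0.0, -0.624, 0.782], [0.0, 0.782, 0.624], [-1.0, 0.0, 0.0]]
force: [-0.1, 0.8, -0.6]
gripper_width: 0.0679
```

```bash
python3 -c "
from h import *
rel([.504,.025,.148])
c=cam('wrist');cv2.imwrite('pics/w10.png',c['color'])
c=cam('side');crop(c,'s4.png',260,205,340,265,10)"
```

```text
t 18.95 p [0.5032 0.0243 0.2155] jaw 38.6 tilt [ 0.  0. -1.] q [ 0.26  0.36 -0.49  1.84  0.2   1.    0.36]
F [-0.1  0.8 -0.6] T [ 0.03 -0.02 -0.05] w 0.0679 delta_tool_cm [6.75 0.01 0.11]
```

View pics/w10.png

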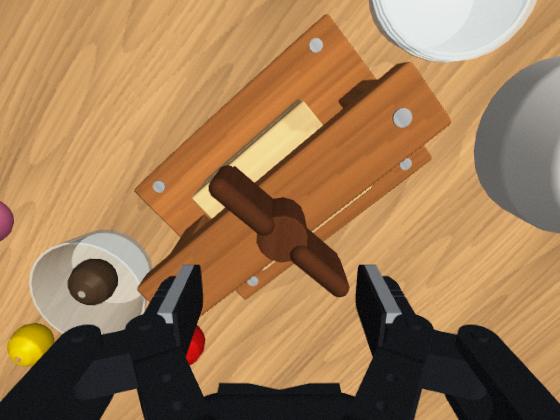

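View pics/s4.png

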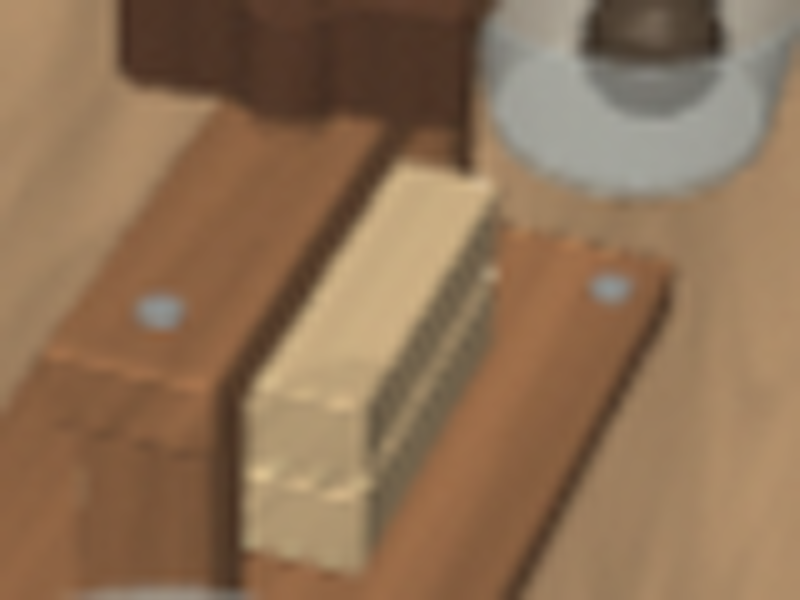

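A thin lit line at crop (305,480) shows a small gap is left. The wings are about 40° behind the jaw line, so it is safe to descend for stroke 3.

Emit:
drive_tool([
  [0,0,0.1,-5],
  [3,0,0,0],
  [3,0,0,0],
  [0.8,0,0,0],
  [0,0,0,8],
  [0,0,0,8],
  [0,0,0,8],
  [0,0,0,8],
])

```text
time_s: 20.05
eef_pos: [0.5046, 0.0246, 0.1481]
orientation: [[0.001, -0.193, 0.981], [-0.001, 0.981, 0.193], [-1.0, -0.001, 0.001]]
force: [0.1, -1.2, -1.3]
gripper_width: 0.0681
```

```bash
python3 -c "
from h import *
rel([.504,.025,.148])"
```

```text
t 20.05 p [0.5046 0.0246 0.1481] jaw 11.2 tilt [ 0.001 -0.001 -1.   ] q [ 0.13  0.42 -0.33  1.93  0.18  0.82 -0.1 ]
F [ 0.1 -1.2 -1.3] T [-0.36 -0.09  0.03] w 0.0681 delta_tool_cm [ 0.01  0.05 -0.05]
```

Emit:
drive_tool([
  [0,0,0,8],
  [0,0,0,8],
  [0,0,0,8],
  [0,0,0,8],
])

```text
time_s: 20.55
eef_pos: [0.5047, 0.0253, 0.1482]
orientation: [[0.001, 0.355, 0.935], [0.0, 0.935, -0.355], [-1.0, 0.001, 0.001]]
force: [0.2, 0.7, -1.2]
gripper_width: 0.068
```

```bash
python3 -c "
from h import *
rel([.504,.025,.148])
c=cam('wrist');crop(c,'w11.png',140,60,540,360,2)
c=cam('side');crop(c,'s5.png',260,205,340,265,10)"
```

```text
t 20.55 p [0.5047 0.0253 0.1482] jaw -20.8 tilt [ 0.001  0.    -1.   ] q [ 0.02  0.41 -0.17  1.93  0.1   0.8  -0.56]
F [ 0.2  0.7 -1.2] T [ 0.11 -0.09  0.11] w 0.068 delta_tool_cm [ 0.02 -0.05 -0.05]
```

View pics/w11.png

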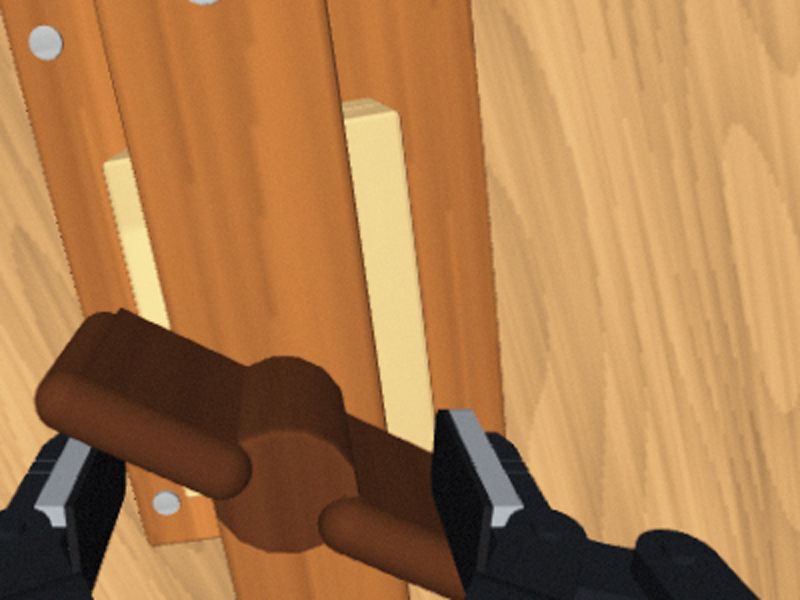

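View pics/s5.png

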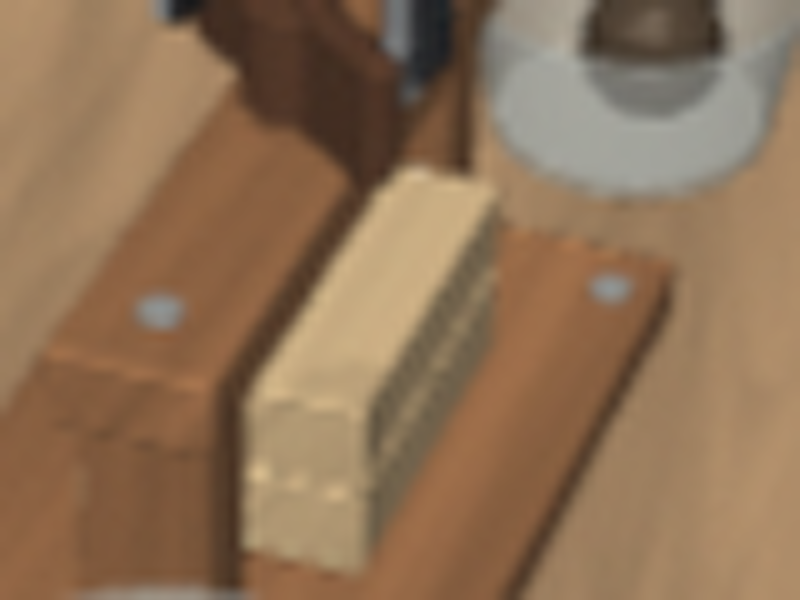

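The wings are on the fingers and the gap line is fainter. I'll continue in small batches and watch the moment about z.

Emit:
drive_tool([
  [0,0,0,6],
  [0,0,0,6],
  [0,0,0,6],
  [0,0,0,6],
])

```text
time_s: 21.15
eef_pos: [0.5049, 0.0255, 0.148]
orientation: [[0.002, 0.701, 0.713], [0.001, 0.713, -0.701], [-1.0, 0.002, 0.001]]
force: [1.0, 1.9, -1.5]
gripper_width: 0.0681
```

```bash
python3 -c "
from h import *
rel([.504,.025,.148])"
```

```text
t 21.15 p [0.5049 0.0255 0.148 ] jaw -44.5 tilt [ 0.002  0.001 -1.   ] q [-0.06  0.41 -0.06  1.93  0.03  0.8  -0.91]
F [ 1.   1.9 -1.5] T [ 0.15 -0.29  0.05] w 0.0681 delta_tool_cm [-0.   -0.1  -0.03]
```

Emit:
drive_tool([
  [0,0,0,6],
  [0,0,0,6],
  [0,0,0,6],
  [0,0,0,6],
])

```text
time_s: 21.65
eef_pos: [0.5055, 0.0262, 0.148]
orientation: [[0.003, 0.913, 0.407], [-0.009, 0.407, -0.913], [-1.0, -0.001, 0.009]]
force: [3.5, -14.1, -1.5]
gripper_width: 0.068
```

```bash
python3 -c "
from h import *
rel([.504,.025,.148])
c=cam('side');crop(c,'s6.png',260,205,340,265,10)"
```

```text
t 21.65 p [0.5055 0.0262 0.148 ] jaw -66.0 tilt [ 0.003 -0.009 -1.   ] q [-0.14  0.41  0.05  1.93 -0.01  0.8  -1.24]
F [  3.5 -14.1  -1.5] T [-1.57 -0.45 21.63] w 0.068 delta_tool_cm [-0.   -0.19  0.05]
```

View pics/s6.png

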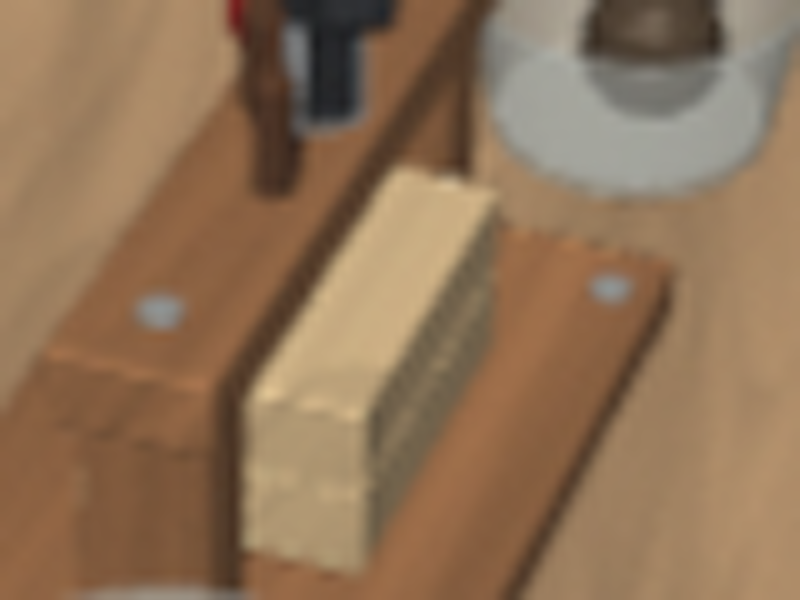

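The moment about z jumped to 21.6 N m, so the hard stop is reached, and the side view shows the halves meeting. I back off at once, lift and check.

Emit:
drive_tool([
  [0,0,0,-3],
  [0,0,0,-5],
  [0,0,0,-5],
  [0,0,0,0],
])

```text
time_s: 22.2
eef_pos: [0.5052, 0.0256, 0.148]
orientation: [[0.002, 0.823, 0.568], [0.001, 0.568, -0.823], [-1.0, 0.003, 0.001]]
force: [3.8, 0.7, -0.8]
gripper_width: 0.0677
```

```bash
python3 -c "
from h import *
rel([.504,.025,.148])
c=cam('wrist');crop(c,'w12.png',140,60,540,360,2)"
```

```text
t 22.2 p [0.5052 0.0256 0.148 ] jaw -55.4 tilt [ 0.002  0.001 -1.   ] q [-0.09  0.41 -0.01  1.93  0.    0.8  -1.07]
F [ 3.8  0.7 -0.8] T [ 0.37 -0.62  0.11] w 0.0677 delta_tool_cm [ 0.   -0.14 -0.02]
```

View pics/w12.png

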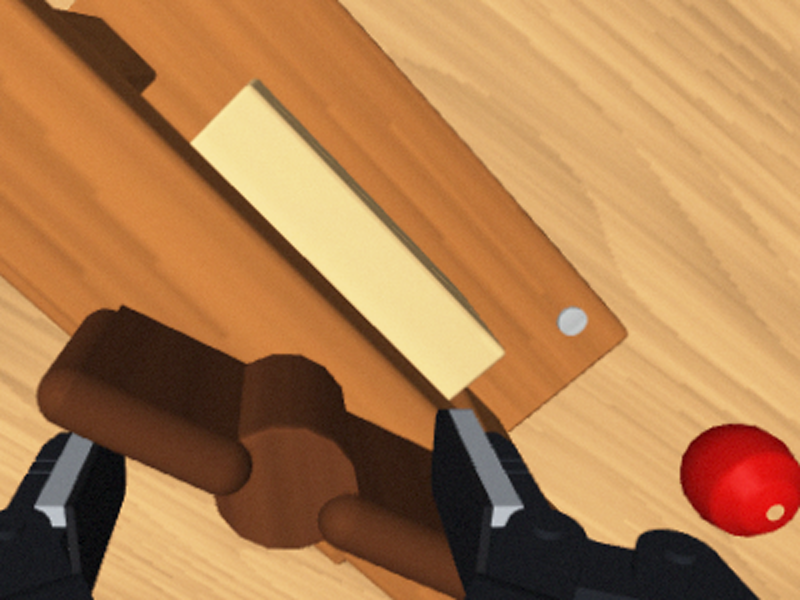

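The wings sit against the fingers at jaw −55°, so they stopped at about −82° while the fingers flexed up to −66°. I'll re-push gently with small turns to confirm that the stop is solid.

Emit:
drive_tool([
  [0,-0.1,0,-4],
  [0,0,0,0],
])

```text
time_s: 22.5
eef_pos: [0.5033, 0.0243, 0.1475]
orientation: [[0.0, 0.784, 0.621], [0.0, 0.621, -0.784], [-1.0, 0.0, -0.0]]
force: [0.4, 0.5, 0.9]
gripper_width: 0.0681
```

Emit:
drive_tool([
  [0,0,0,2],
  [0,0,0,2],
  [0,0,0,0],
])

```text
time_s: 22.88
eef_pos: [0.5052, 0.0251, 0.1477]
orientation: [[0.004, 0.826, 0.564], [0.001, 0.564, -0.826], [-1.0, 0.004, 0.002]]
force: [5.3, 2.4, -2.0]
gripper_width: 0.0678
```

```bash
python3 -c "
from h import *
rel([.504,.025,.148])"
```

```text
t 22.875 p [0.5052 0.0251 0.1477] jaw -55.6 tilt [ 0.004  0.001 -1.   ] q [-0.09  0.41 -0.01  1.93  0.    0.79 -1.07]
F [ 5.3  2.4 -2. ] T [ 0.51 -1.27  0.24] w 0.0678 delta_tool_cm [-0.03 -0.1  -0.06]
```

Emit:
drive_tool([
  [0,0,0,2],
  [0,0,0,0],
])

```text
time_s: 23.12
eef_pos: [0.5054, 0.0252, 0.1477]
orientation: [[0.004, 0.842, 0.539], [-0.0, 0.539, -0.842], [-1.0, 0.003, 0.003]]
force: [7.6, 1.2, -3.7]
gripper_width: 0.0677
```

```bash
python3 -c "
from h import *
rel([.504,.025,.148])"
```

```text
t 23.125 p [0.5054 0.0252 0.1477] jaw -57.4 tilt [ 0.004 -0.    -1.   ] q [-0.1   0.41  0.    1.93 -0.    0.79 -1.1 ]
F [ 7.6  1.2 -3.7] T [ 0.33 -1.43  1.93] w 0.0677 delta_tool_cm [-0.03 -0.13 -0.06]
```

Emit:
drive_tool([
  [0,0,0,2],
  [0,0,0,0],
])

```text
time_s: 23.38
eef_pos: [0.5054, 0.0253, 0.1477]
orientation: [[0.004, 0.857, 0.516], [-0.002, 0.516, -0.857], [-1.0, 0.003, 0.004]]
force: [7.8, -1.7, -3.1]
gripper_width: 0.068
```

```bash
python3 -c "
from h import *
rel([.504,.025,.148])"
```

```text
t 23.375 p [0.5054 0.0253 0.1477] jaw -59.0 tilt [ 0.004 -0.002 -1.   ] q [-0.11  0.41  0.01  1.93 -0.    0.79 -1.12]
F [ 7.8 -1.7 -3.1] T [ 0.07 -1.32  4.72] w 0.068 delta_tool_cm [-0.03 -0.14 -0.05]
```

The moment rises steadily (0.2, 1.9, then 4.7 N m) at the same place, so the stop is solid. I back off, lift clear, move aside and check.

Emit:
drive_tool([
  [0,0,0,-5],
  [0,0,0,-6],
  [0,0,0,-4],
  [-3,0,0,0],
  [-5,0,0,0],
  [-5,0,0,0],
  [0,-4,0,0],
  [0,-5,0,0],
  [0,-5,0,0],
  [0,0,0,0],
])

```text
time_s: 24.62
eef_pos: [0.4021, -0.0781, 0.2774]
orientation: [[-0.002, 0.707, 0.707], [-0.001, 0.707, -0.707], [-1.0, -0.002, -0.001]]
force: [0.2, 1.1, 0.6]
gripper_width: 0.068
```

```bash
python3 -c "
from h import *
rel([.504,.025,.148])
t=cam('top');crop(t,'t9.png',150,110,400,285,3)
s=cam('side');crop(s,'s9.png',170,170,390,320,3.6)
crop(s,'s10.png',260,205,340,265,10)
w=cam('wrist');cv2.imwrite('pics/w13.png',w['color'])"
```

```text
t 24.625 p [ 0.4021 -0.0781  0.2774] jaw -45.0 tilt [-0.002 -0.001 -1.   ] q [ 0.13  0.13  0.    1.94  0.    1.08 -0.65]
F [0.2 1.1 0.6] T [ 0.1  -0.02 -0.03] w 0.068 delta_tool_cm [12.92 14.51 -0.06]
```

View pics/t9.png

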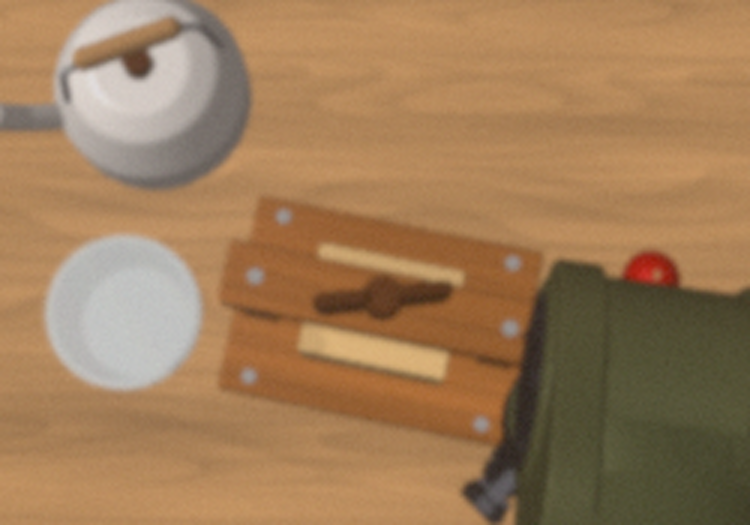

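View pics/s9.png

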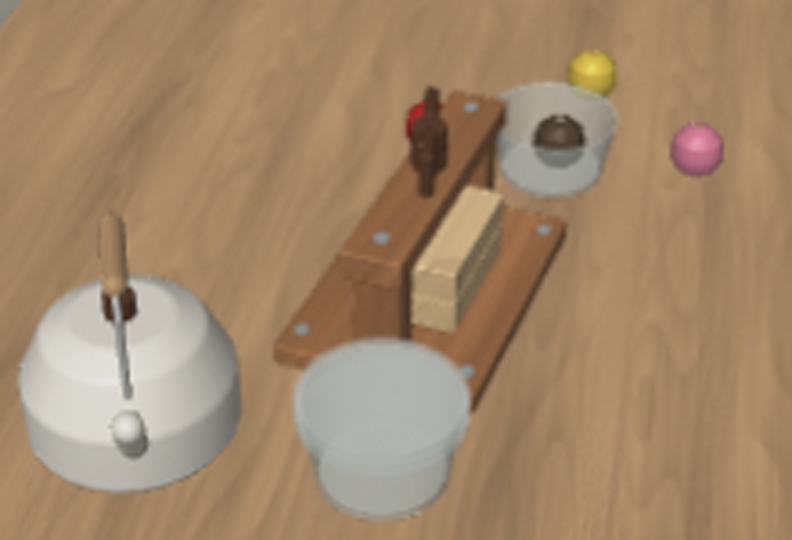

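View pics/w13.png

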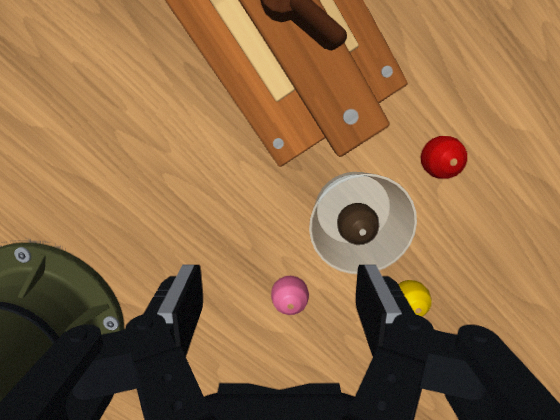

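The top view shows the wings from (258,211) to (298,207) in full pixels, at about −85°. In the side view the mould halves touch at crop (437,298), and the tubs, ball and kettle stand unmoved. Last, a numeric check of the mould and hub heights.

```bash
python3 -c "
from h import *
s=cam('side');t=cam('top')
# block corners predicted when shut: press yaw, y axis at 78.9deg -> 
yw=np.radians(78.9-90);C=np.array([.504,.0245])
R=np.array([[np.cos(yw),-np.sin(yw)],[np.sin(yw),np.cos(yw)]])
im=cv2.resize(s['color'][205:265,260:340],None,fx=10,fy=10,interpolation=cv2.INTER_CUBIC)
for z in (.08,.05,.02):
  for dz in (0,):
    for q in((-.045,.06),(-.045,-.06)):
      p=np.r_[C+R@np.array(q),z];u=proj(s,p);print(z,q,np.round(p,3),np.round(u,1))
      cv2.circle(im,(int((u[0]-260)*10+5),int((u[1]-205)*10+5)),5,(255,0,0),-1)
cv2.imwrite('pics/s11.png',im)
for z in(.172,.182): print('hubtop pred side',proj(s,[.504,.0245,z]),'top',proj(t,[.504,.0245,z]))
crop(s,'s12.png',270,185,310,230,12)
a=cv2.imread('pics/top0.png').astype(int);d=np.abs(a-t['color']).max(2)
for n,(x,y,r) in dict(kettle=(200,140,34),spare=(191,213,28)).items(): print(n,'diff>40 px',(d[y-r:y+r,x-r:x+r]>40).sum())
a=cv2.imread('pics/side0.png').astype(int);d=np.abs(a-s['color']).max(2)
for n,(x,y,r) in dict(kettle=(206,270,34),spare=(276,290,26),tub=(325,208,16)).items(): print(n,'side diff>40 px',(d[y-r:y+r,x-r:x+r]>40).sum())
"
```

```text
0.08 (-0.045, 0.06) [0.471 0.092 0.08 ] [297. 246.]
0.08 (-0.045, -0.06) [ 0.448 -0.026  0.08 ] [310.7 223.2]
0.05 (-0.045, 0.06) [0.471 0.092 0.05 ] [296.8 254.4]
0.05 (-0.045, -0.06) [ 0.448 -0.026  0.05 ] [310.4 231.3]
0.02 (-0.045, 0.06) [0.471 0.092 0.02 ] [296.6 262.5]
0.02 (-0.045, -0.06) [ 0.448 -0.026  0.02 ] [310.  239.2]
hubtop pred side [289.91881931 204.32178906] top [277.3485788  208.09446701]
hubtop pred side [289.95159494 201.30838204] top [277.37918307 207.47280194]
kettle diff>40 px 0
spare diff>40 px 0
kettle side diff>40 px 0
spare side diff>40 px 0
tub side diff>40 px 0
```

View pics/s11.png

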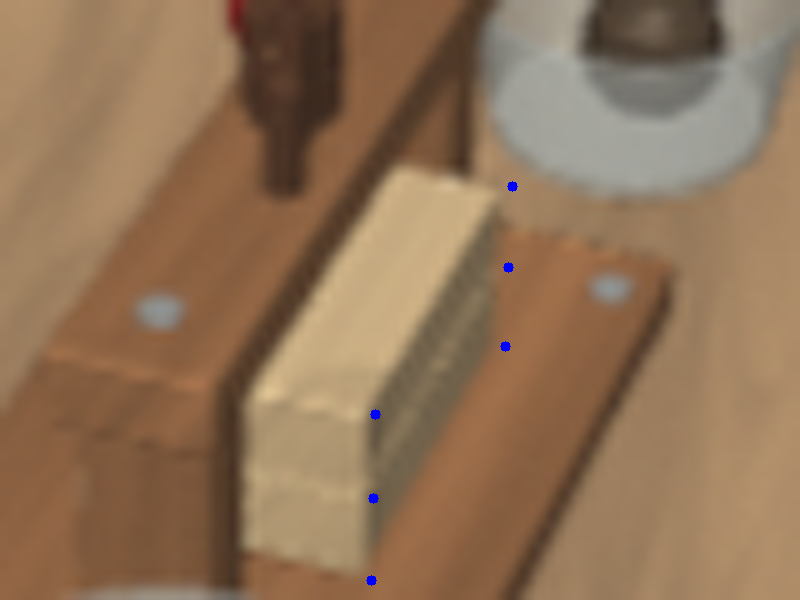

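View pics/s12.png

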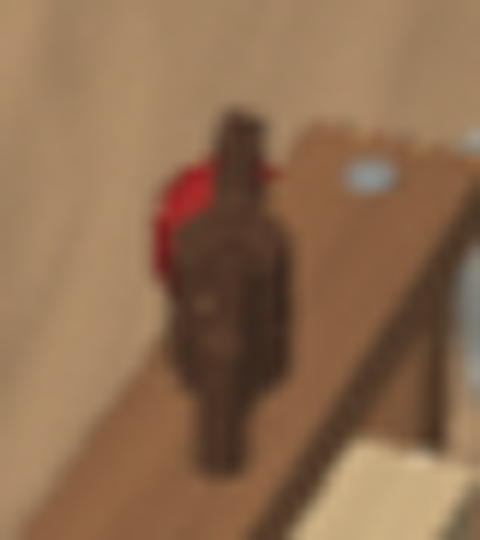

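The two halves together stand about 16.2 px high, against 16.5 px predicted for 60 mm with no gap. The hub top at row 205 agrees with the shut height of 172 mm (row 204) rather than 182 mm (row 201). The robot touches nothing, so I hand in.

```bash
python3 -c "
from station import bot
print(bot.close_job())"
```

```text
the job is handed in; nothing more can be done
None
```

The wing screw is turned clockwise to its hard stop, the mould is shut, and the job was handed in at about 25 s of the 64 s allowed. I straddled the hub with the gripper held at 68 mm opening and turned the tool, so each finger pushed one wing. It took three strokes, about 500° in all, with a lift and wind-back between them. The fingers never closed on a wing.

**Hard stop:** the moment about z jumped to 21.6 N m at first contact, more than I intended because I was still turning in 6° rows. The highest wrist force I read was about 15 N. A gentle second push met the same stop at the same angle.

**Mould shut:** the two halves together measured 16.2 px high, against 16.5 px for no gap. The hub top sat within about 1.5 px of its shut height. Both checks are good to only a few millimetres, so the solid stop is the stronger evidence.

**Surroundings:** the side view showed no change at the tub with the mud ball, the spare tubs or the kettle. The top view showed none at the spare tubs and kettle; the arm hid the tub there. The arm was clear of everything at hand-in.

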